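# Stack the liqueur coasters on their plate

## Task

Put the three marble coasters away as a neat centred stack on the round steel plate: the largest at the bottom, the medium one in the middle, the smallest on top, none overhanging the one beneath it. The medium coaster lies sunk in the terracotta caddy with no room for fingers; press down the free tab of the caddy's tilting tray to tip it up and out. Set each coaster down rather than dropping it, and leave the other things on the trolley where they are.

Things in the scene. Friction and masses are not known exactly. Their poses are not given: they have to be found in the camera images.
- plate: Flat round steel plate without a rim, 120 mm across, 8 mm thick, standing loose on the trolley top (0.5 kg). Origin at the centre of its underside; its flat upper face is 8 mm above.
- large: The largest coaster: solid round marble coaster, 70 mm across, 12 mm thick, 125 g or so. Lies flat on the trolley top at the start. Origin at the centre of one flat face (the underside at the start), z along its axis.
- large_center (a point): Centre of the largest coaster, mid-thickness (6 mm from either face).
- medium: The medium coaster: solid round marble coaster, 58 mm across, 12 mm thick, 86 g or so. Starts in the caddy, lying on its tilting tray, upper face level with the caddy walls. Origin at the centre of one flat face (the underside at the start), z along its axis.
- medium_center (a point): Centre of the medium coaster, mid-thickness.
- small: The smallest coaster: solid round marble coaster, 46 mm across, 12 mm thick, 55 g or so. Lies flat on the trolley top at the start. Origin at the centre of one flat face (the underside at the start), z along its axis.
- small_center (a point): Centre of the smallest coaster, mid-thickness.
- caddy: Fixed terracotta caddy. Origin on the trolley top below the tray's hinge; x level from the free tab over the hinge to the pocket, y along the hinge, z up. Pocket walls: 54 mm high, sides 8 mm thick with inner faces at y = +-32.5 mm, x = -2 to 86 mm; back wall x = 78 to 86 mm; tab side open. Pick shelf behind, 22 mm high, to x = 112 mm. Medium coaster's centre at x = 45, y = 0 mm (+-1).
- rocker (a joint): Tilting brass tray of the caddy. 0 = level; grows (rad) as the tab is pressed and the coaster side rises, the coaster's upper face then leaning towards the tab; firm stop at 0.65 (37 deg), where the coaster's lower face is at its middle about 14 mm above the wall tops. Stiff hinge: takes some 5 to 9 N on the tab and stays where it is left.
- rocker_hinge (a point): Middle of the tray's hinge axis, 40 mm above the trolley top. The tray is a flat plate 4 mm thick (upper face 2 mm above the axis), 58 mm wide, from the tab's end 50 mm in front of the hinge to 76 mm behind it. A lip 6 mm high across it, 10.5 to 14.5 mm behind the hinge, keeps the coaster from sliding.
- rocker_tab (a point): Point on the upper face of the tray's free tab, 40 mm in front of the hinge and 10 mm from the tab's end: where to press. It is 42 mm above the trolley top when level and sinks about 24 mm.
- jigger: Steel jigger, 44 mm across, 75 mm high; leave alone. Origin at the centre of its underside.
- spoon: Steel bar spoon, 200 mm long, lying flat along its x; leave alone.
- ice_tray: Silicone ice tray, 160 x 110 x 35 mm; leave alone. Origin at the centre of its underside.
- jug: Glass cocktail jug, 110 mm across with a handle, 190 mm high; leave alone. Origin at the centre of its underside.
- julep_cup: Steel julep cup, 82 mm across, 100 mm high; leave alone. Origin at the centre of its underside.
- bottle: Closed green glass bottle with swing-top clip, 76 mm across, 240 mm high; leave alone. Origin at the centre of its underside.
- tumbler: Glass tumbler, 78 mm across, 88 mm high; leave alone. Origin at the centre of its underside.
Things that resemble listed ones, but are neither listed nor needed, are in the scene too. Leave any black or red look-alike of the medium alone.

How it is judged:
On the way, in this order (a step that is already met when the one before it is completed fails the run):
1. the largest coaster lies flat and centred on the plate, let go (horizontal distance between large_center and plate below 0.008 m and z of large_center in the frame of plate between 0.0115 and 0.0165 m and angle between the z axis of large and the z axis of plate, either way round below 0.06 rad and linear speed of large below 0.02 m/s and contact force between the fingers and large below 0.05 N), for 0.2 s.
2. the medium coaster lies centred on the largest, let go (horizontal distance between medium_center and large_center below 0.006 m and z of medium_center in the frame of plate between 0.0235 and 0.0285 m and angle between the z axis of medium and the z axis of plate, either way round below 0.06 rad and linear speed of medium below 0.02 m/s and contact force between the fingers and medium below 0.05 N), for 0.2 s.
3. the smallest coaster lies centred on the medium one, let go (horizontal distance between small_center and medium_center below 0.006 m and z of small_center in the frame of plate between 0.0355 and 0.0405 m and angle between the z axis of small and the z axis of plate, either way round below 0.06 rad and linear speed of small below 0.02 m/s and contact force between the fingers and small below 0.05 N), for 0.2 s.
At the end, for the whole second after the job is handed in: Plate, largest, medium, smallest coaster lie in one stack, flat (0.06 rad), at rest, let go, each at its height within 2.5 mm: the largest within 8 mm of the plate's centre, the medium and the smallest each within 6 mm of the centre of the one beneath (all of step 1 and all of step 2 and all of step 3); the robot touches nothing.
It fails at once if a bystander is pushed or knocked more than 25 mm from its place (distance of any of jigger, spoon, ice_tray, jug, julep_cup, bottle, tumbler from where it was at the start of the episode above 0.025 m).
It fails at once if a coaster is dropped (falls free of the fingers faster than 0.65 m/s, about 2 cm of fall) ((contact force between the fingers and large below 0.01 N and linear speed of large above 0.65 m/s) or (contact force between the fingers and medium below 0.01 N and linear speed of medium above 0.65 m/s) or (contact force between the fingers and small below 0.01 N and linear speed of small above 0.65 m/s)).
It also fails if it takes over 66 s, if anything falls off the work surface, if the arm or the gripper's body presses on something with over 40 N, if the wrist force passes 120 N, or if a joint passes its speed limit or range.

## Robot

A 6-joint arm with a two-finger parallel gripper is mounted at the origin on the work surface. World frame = base frame: x ahead of the robot, y to its left, z up, the work surface at z = 0. Lengths are in m, angles in rad, forces in N, time in s.
With the tool pointing down it reaches from about 0.275 to 0.825 m from the base axis. Payload 4.9 kg.
Tool frame: the origin (TCP) lies midway between the tips of the shut fingers; the grasp point (between the pads) lies 19 mm behind it (grip_point_offset is the distance from the TCP to the grasp point, in m); z points along the fingers, y is the line along which they close (so a half turn about z gives the same grasp; the last joint's range is limited). The gripper opens to 85 mm and grips with 20 to 120 N. Pads are 22 mm wide; open, the fingers measure 114 mm over their backs; the gripper's body (76 mm by 85 mm) begins 54 mm behind the grasp point. The pads swing forward as they close: fully open they stand 13 mm farther back than shut.
Start: joints at [1.039, 0.326, -0.193, 1.052, 0, 1.437], TCP at [0.213, 0.507, 0.201] pointing down, gripper open.
Joint ranges: [-2.65, 2.65], [-0.97, 1.79], [-1.3, 1.35], [-1.93, 2.1], [-1.47, 1.37], [-3.14, 3.14]. Speed limits (rad/s): [2.57, 2.57, 3.14, 3.14, 3.14, 3.14].

## Interface

Orientations are given as a rotation vector (axis times angle).
In Python, from cell import * gives the robot as it stands. Calls block until the motion is done:
- movep(position, orientation): joint-space move of the TCP to a pose.
- move_l(position, velocity=0.15, rot=None, until_force=None): straight line of the TCP; rot=None keeps the orientation; velocity is the mean speed in m/s. With until_force (N) it stops when the force on the tool has changed by that much, and returns True; else False.
- set_joints(angles): joint-space move.
- let_go() and grab(newtons=None): open the fingers fully, or close them until they stop; newtons is the grip in N (None keeps the last).
- sleep(seconds).
- ik(position, orientation): joint angles nearest the present ones, or None.
- get_state(): the state.
- grab_frame(name): name is "scene" or "side" or "wrist"; returns a dict with "img" (420x560x3 uint8, red, green, blue), "fx", "fy", "cx", "cy" (pixels), "cam_to_world" (4x4, takes a point from camera to world coordinates); the wrist camera has in their place "T_tool_cam" (4x4, takes a point from camera to tool coordinates, whose origin is the TCP and whose axes are the flange's). Camera axes: x right, y down, z forward; pixel columns grow to the right and rows downward; lengths in m; the calibration is good to about 2 mm. A picture is of the moment at which its call begins: read the wrist's pose just before it. There is no depth.
A pose or a line that the arm cannot do raises MotionError and nothing moves.
- sign_off(): hands the job in; it is judged then, once.
Trained networks look in the newest picture that a camera, given by its name, has taken for a name from the list of things; names that differ only in an ending like _2 or _b are one class to them, and where a whole thing is asked for, a point or a joint stands for the part that bears it (a point fixed in the world has none). Each returns a list of dicts, best first, with "score" (0 to 1); they miss things now and then, are a little off and sometimes report something else, mostly with a low value. They report only what shows in the picture. A call takes as long as a camera call. They do not tell look-alikes from the thing itself.
- spot_in(camera, name): "centre" ([column, row] in pixels, amid what is visible of it).
- silhouettes(camera, name): "mask" (420x560 bool, what is visible of it) and "centre" ([column, row] in pixels, amid what is visible of it).
- tip_of(camera, name): "centre" ([column, row] in pixels: a listed point, or the origin of a listed thing).
The state is a dict: "clock": time; "q": joint angles; "joint_velocities": joint speeds; "tau": joint torques, N m; "position": TCP position; "eef_rot": TCP orientation; "contact_force": force on the tool from outside, world axes, zero at the start; "wrist_torque": the same for the moment, N m; "finger_gap": opening from 0.0 (shut) to 1.0 (fully open); "grasp_force": force on a finger pad.
Only numpy, scipy, OpenCV 4.12 (cv2) and the standard library are available. Lean on these libraries where they do the work, as an engineer would, in place of code of your own. Each camera call takes 0.05 s, during which the arm holds its last target. There are 200 camera calls.

## Working session

There is one attempt and no reset: what is moved stays moved. The work goes in short steps, each a Python script; the robot and the scene stay as the last script left them, time stands still between calls to the robot, and variables do not carry over. Pictures are saved under pics/ and viewed, at most 11 in all, crops included, and the job is handed in when it is done.

```bash
mkdir -p pics; ls; cat > h.py <<'E'
from cell import *
import numpy as np, cv2
from scipy.spatial.transform import Rotation as R
def ray(f,px,T=None):
    M=np.array(f["cam_to_world"]) if T is None else T
    d=M[:3,:3]@np.array([(px[0]-f["cx"])/f["fx"],(px[1]-f["cy"])/f["fy"],1.])
    return M[:3,3],d
def onz(f,px,z,T=None):
    o,d=ray(f,px,T); return o+d*(z-o[2])/d[2]
def wristT(s,f):
    T=np.eye(4);T[:3,:3]=R.from_rotvec(s["eef_rot"]).as_matrix();T[:3,3]=s["position"]
    return T@np.array(f["T_tool_cam"])
def save(n,img,): cv2.imwrite("pics/"+n+".png",img[:,:,::-1])
E
python3 - <<'E'
from h import *
s=get_state();print(s["clock"],s["eef_rot"],s["position"])
for c in ("scene","side"):
    f=grab_frame(c);save(c,f["img"]);print(c,f["fx"],np.round(f["cam_to_world"],3).tolist())
    for n,z in (("plate",.004),("large",.006),("medium",.048),("small",.006),("caddy",.03),("jigger",.04),("spoon",0),("ice_tray",.02),("jug",.09),("julep_cup",.05),("bottle",.12),("tumbler",.04)):
        print(n,[(np.round(d["centre"]).tolist(),round(d["score"],2),np.round(onz(f,d["centre"],z)[:2],3).tolist()) for d in spot_in(c,n)])
    for n,z in (("large_center",.006),("medium_center",.048),("small_center",.006),("plate",0),("rocker_tab",.042),("rocker_hinge",.04),("caddy",0)):
        print("tip",n,[(np.round(d["centre"]).tolist(),round(d["score"],2),np.round(onz(f,d["centre"],z)[:2],3).tolist()) for d in tip_of(c,n)])
print(get_state()["clock"])
E
```

```text
pics
0.0 [-6.20708259e-01 -3.07912641e+00  2.51543490e-03] [0.21276934 0.50651934 0.20010405]
scene 448.19585821676066 [[0.534, 0.721, -0.442, 1.19], [0.845, -0.446, 0.293, -0.417], [0.014, -0.53, -0.848, 1.254], [0.0, 0.0, 0.0, 1.0]]
plate [([266.0, 248.0], 0.94, [0.643, -0.137])]
large [([249.0, 198.0], 0.64, [0.461, -0.092])]
medium [([307.0, 141.0], 0.71, [0.386, 0.182]), ([266.0, 247.0], 0.66, [0.662, -0.144]), ([352.0, 154.0], 0.58, [0.516, 0.282]), ([328.0, 128.0], 0.47, [0.375, 0.278])]
small [([193.0, 223.0], 0.67, [0.447, -0.291])]
caddy [([346.0, 161.0], 0.97, [0.518, 0.258]), ([131.0, 255.0], 0.49, [0.465, -0.496]), ([322.0, 209.0], 0.23, [0.633, 0.079])]
jigger [([320.0, 211.0], 0.65, [0.64, 0.064])]
spoon [([290.0, 171.0], 0.63, [0.435, 0.084]), ([252.0, 198.0], 0.16, [0.46, -0.082])]
ice_tray [([378.0, 209.0], 0.6, [0.723, 0.235])]
jug [([404.0, 112.0], 0.84, [0.485, 0.524])]
julep_cup [([345.0, 232.0], 0.84, [0.747, 0.082]), ([204.0, 280.0], 0.66, [0.66, -0.348])]
bottle [([205.0, 278.0], 0.88, [0.686, -0.347]), ([347.0, 159.0], 0.66, [0.563, 0.213]), ([295.0, 184.0],
[... 1634 characters left out ...]
084])]
bottle [([419.0, 244.0], 0.59, [0.648, -0.376])]
tumbler [([422.0, 329.0], 0.58, [0.495, -0.496])]
tip large_center [([277.0, 179.0], 0.53, [0.723, 0.215]), ([178.0, 175.0], 0.46, [0.476, 0.473])]
tip medium_center [([172.0, 209.0], 0.75, [0.324, 0.248]), ([219.0, 183.0], 0.52, [0.517, 0.275]), ([192.0, 224.0], 0.46, [0.326, 0.146]), ([214.0, 202.0], 0.27, [0.436, 0.196])]
tip small_center [([334.0, 299.0], 0.7, [0.444, -0.29]), ([180.0, 173.0], 0.55, [0.488, 0.477])]
tip plate [([340.0, 235.0], 0.59, [0.653, -0.135])]
tip rocker_tab [([213.0, 197.0], 0.63, [0.459, 0.228])]
tip rocker_hinge [([218.0, 190.0], 0.69, [0.496, 0.252])]
tip caddy [([218.0, 201.0], 0.65, [0.489, 0.251])]
2.0
```

```bash
python3 -c "
import cv2
a=cv2.imread('pics/scene.png')[90:300,100:420];cv2.imwrite('pics/scene_c.png',cv2.resize(a,(800,525),interpolation=cv2.INTER_CUBIC))"
```

```text
(no output)
```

View pics/scene_c.png

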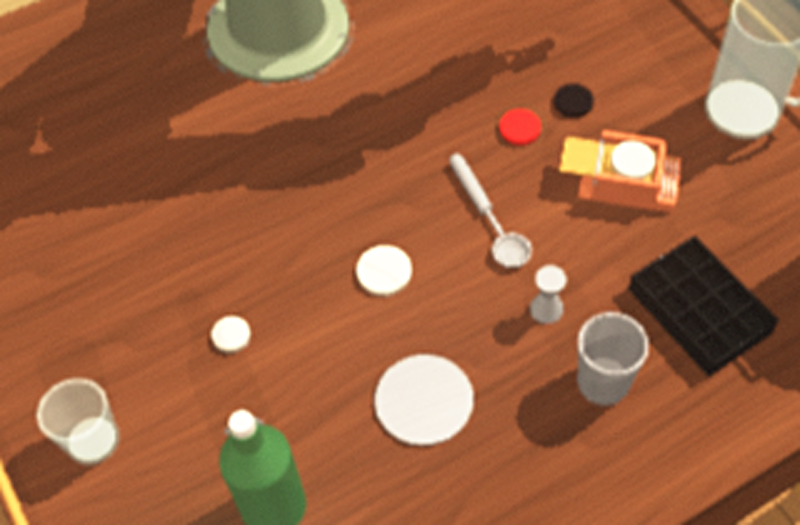

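The picture shows the lamp, glasses and so on, plus three caddy-sized discs. Candidates for the medium coaster are white in the caddy at (353,154), red at (308,140) and black at (329,130); I choose the white one in the caddy. Large is at (254,198), small at (192,224), the plate at (268,249) and the jigger at (320,205). Next I check with the wrist camera over the caddy, then over large.

```bash
cat >> h.py <<'E'
def down(phi,tilt=0.):
    """tool pointing down, closing line (y) at angle phi; tilt about y axis: tool z leans towards direction phi-90deg"""
    y=np.array([np.cos(phi),np.sin(phi),0]); f=np.array([y[1],-y[0],0])
    z=f*np.sin(tilt)+np.array([0,0,-np.cos(tilt)])
    return R.from_matrix(np.c_[np.cross(y,z),y,z]).as_rotvec()
def best(p,phi,tilt=0.):
    """of the two equivalent grasps (tilt=0) take the one with |q6| smaller"""
    o=[(abs(q[5]),down(a,tilt)) for a in (phi,phi+np.pi) for q in [ik(p,down(a,tilt))] if q is not None]
    return min(o,key=lambda t:t[0])[1]
def blob(cam,name,near,z,T,f,r=.05):
    """mask centroid projected on height z, the detection nearest to 'near'"""
    c=[]
    for d in silhouettes(cam,name):
        m=d["mask"].astype(np.uint8); v=cv2.findContours(m,cv2.RETR_EXTERNAL,cv2.CHAIN_APPROX_NONE)[0]
        if not v: continue
        v=max(v,key=cv2.contourArea)[:,0]
        P=np.array([onz(f,p,z,T)[:2] for p in v]); (x,y),rad=cv2.minEnclosingCircle(P.astype(np.float32))
        M=P.mean(0); a=cv2.fitEllipse(P.astype(np.float32)) if len(P)>5 else None
        c.append((np.hypot(*(M-near)),np.round(a[0],4),np.round(a[1],3),round(d["score"],2)))
    return sorted(c,key=lambda t:t[0])
E
python3 - <<'E'
from h import *
print(get_state()["clock"])
p=[.46,.22,.26]; movep(p,best(p,np.radians(137)))
s=get_state();f=grab_frame("wrist");T=wristT(s,f);save("w1",f["img"])
print(s["clock"],np.round(f["T_tool_cam"],3).tolist(),f["fx"])
print(blob("wrist","medium",np.array([.51,.285]),.054,T,f))
for n,z in (("medium_center",.048),("rocker_tab",.042),("rocker_hinge",.04),("caddy",0)):
    print(n,[(np.round(d["centre"]).tolist(),round(d["score"],2),np.round(onz(f,d["centre"],z,T)[:2],4).tolist()) for d in tip_of("wrist",n)])
p=[.46,-.09,.2]; movep(p,best(p,np.radians(90)))
s=get_state();f=grab_frame("wrist");T=wristT(s,f);save("w2",f["img"])
print(s["clock"],blob("wrist","large",np.array([.46,-.09]),.012,T,f))
print(blob("wrist","plate",np.array([.65,-.135]),.008,T,f),get_state()["clock"])
cv2.imwrite("pics/w12.png",cv2.resize(np.hstack([cv2.imread("pics/w1.png"),cv2.imread("pics/w2.png")]),(800,300)))
E
```

```text
2.0
3.7083 [[-0.001, -0.952, -0.306, 0.08], [1.0, -0.001, 0.0, 0.001], [-0.001, -0.306, 0.952, -0.172], [0.0, 0.0, 0.0, 1.0]] 314.2006944843297
[(np.float64(0.006060653510304777), array([0.5132, 0.28  ]), array([0.055, 0.059]), 0.58), (np.float64(0.14776038133650618), array([0.3625, 0.2841]), array([0.05 , 0.053]), 0.7), (np.float64(0.17073048682841868), array([0.3628, 0.1993]), array([0.048, 0.051]), 0.95)]
medium_center [([374.0, 164.0], 0.91, [0.3623, 0.286]), ([326.0, 110.0], 0.87, [0.3651, 0.1981]), ([281.0, 240.0], 0.83, [0.5138, 0.2815]), ([281.0, 175.0], 0.67, [0.4552, 0.2179])]
rocker_tab [([283.0, 174.0], 0.9, [0.4542, 0.2199])]
rocker_hinge [([284.0, 205.0], 0.93, [0.4802, 0.2512])]
caddy [([284.0, 195.0], 0.77, [0.478, 0.2486])]
5.2083 []
[] 5.3583
```

View pics/w12.png

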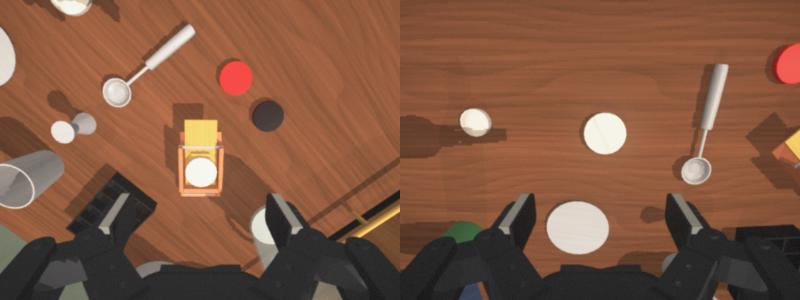

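The left picture shows the caddy with the white medium at (201,172) in the view, its yellow tab at (201,130), and the red (236,78) and black (267,116) look-alikes outside. In the right picture, large is at (605,133), small at (475,122) and the plate at (577,228). I segment the white discs from w2.

```bash
cat >> h.py <<'E'
def discs(f,T,z,near,rad,tol=.04):
    """white disc nearest 'near' on plane z: ellipse fit of contour, in world"""
    g=f["img"].astype(int); m=((g.min(2)>125)&(g.max(2)-g.min(2)<60)).astype(np.uint8)
    out=[]
    for v in cv2.findContours(m,cv2.RETR_EXTERNAL,cv2.CHAIN_APPROX_NONE)[0]:
        if cv2.contourArea(v)<150: continue
        P=np.array([onz(f,p,z,T)[:2] for p in cv2.convexHull(v)[:,0]],np.float32)
        if len(P)<5: continue
        e=cv2.fitEllipse(P)
        if np.hypot(*(np.array(e[0])-near))<tol: out.append((np.hypot(*(np.array(e[0])-near)),np.round(e[0],4),np.round(e[1],4)))
    return sorted(out,key=lambda t:t[0])
E
python3 - <<'E'
from h import *
s=get_state();f=grab_frame("wrist");T=wristT(s,f)
print(discs(f,T,.012,[.46,-.09],.035));print(discs(f,T,.012,[.445,-.288],.023));print(discs(f,T,.008,[.65,-.135],.06))
f=grab_frame("scene")
for z,n in ((.012,[.46,-.09]),(.012,[.445,-.288]),(.008,[.65,-.135]),(.054,[.513,.28])):print(discs(f,None,z,n,0))
f=grab_frame("side")
for z,n in ((.012,[.46,-.09]),(.012,[.445,-.288]),(.008,[.65,-.135]),(.054,[.513,.28])):print(discs(f,None,z,n,0))
E
```

```text
[(np.float64(0.00945998928614623), array([ 0.4653, -0.0822]), array([0.0696, 0.0702]))]
[(np.float64(0.003974006823935886), array([ 0.4463, -0.2918]), array([0.045, 0.05 ]))]
[(np.float64(0.0032890051360091105), array([ 0.6527, -0.1331]), array([0.1191, 0.1202]))]
[(np.float64(0.012372014565976983), array([ 0.4683, -0.0809]), array([0.069, 0.073]))]
[]
[(np.float64(0.006107818577253578), array([ 0.6555, -0.1324]), array([0.1192, 0.1214]))]
[(np.float64(0.0045299743380150794), array([0.5163, 0.2831]), array([0.0567, 0.0595]))]
[(np.float64(0.0048163175837567995), array([ 0.4626, -0.0859]), array([0.0699, 0.0802]))]
[(np.float64(0.009275111556224241), array([ 0.4443, -0.2972]), array([0.0441, 0.0532]))]
[(np.float64(0.003520510408252761), array([ 0.6533, -0.1337]), array([0.1203, 0.1242]))]
[]
```

```bash
python3 - <<'E'
from h import *
r=best([.4653,-.0822,.1],np.radians(90))
move_l([.4653,-.0822,.1],.2)
s=get_state();f=grab_frame("wrist");T=wristT(s,f);save("w3",f["img"])
d=discs(f,T,.012,[.465,-.082],0);print(d,s["position"])
c=d[0][1] if d and abs(d[0][2][1]-.07)<.004 else np.array([.4653,-.0822])
print(move_l([*c,.02],.2), move_l([*c,-.004],.06,until_force=8)); print(get_state()["position"])
grab(40); s=get_state();print(s["finger_gap"],s["grasp_force"],s["position"],s["contact_force"])
z=s["position"][2]
move_l([*c,z+.06],.2); s=get_state();print(s["clock"],s["finger_gap"],s["grasp_force"])
E
```

```text
[(np.float64(0.0002048379654264325), array([ 0.4652, -0.0821]), array([0.0693, 0.0702]))] [ 0.46570957 -0.08227051  0.10053636]
False False
[ 0.46486663 -0.08198022 -0.00430091]
0.0009805296928591947 0.0 [ 0.4651623  -0.08207901 -0.00401174] [-0.40468949  0.74897683  0.23629236]
8.525 -0.0014115366438570147 0.0
```

```bash
python3 - <<'E'
from h import *
let_go()
f=grab_frame("side");save("s4",f["img"])
s=get_state();g=grab_frame("wrist");T=wristT(s,g);print(s["clock"],s["position"],discs(g,T,.012,[.465,-.082],0))
cv2.imwrite("pics/s4c.png",cv2.resize(np.hstack([g["img"],f["img"]]),(800,300))[:,:,::-1])
E
```

```text
9.3583 [ 0.46527    -0.08212407  0.05603362] [(np.float64(4.4911260586274114e-05), array([ 0.465, -0.082]), array([0.0688, 0.0706]))]
```

View pics/s4c.png

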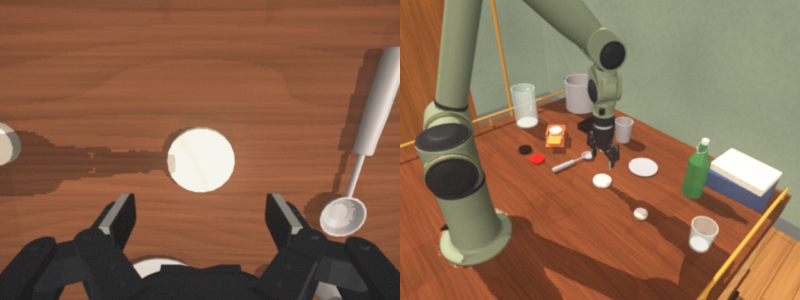

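The wrist view shows large undisturbed at (201,160), with the open fingertips at (133,195) and (270,195). The grab missed because the tips sit tens of mm behind the nominal TCP. I calibrate by touching the bare top with shut fingers.

```bash
python3 - <<'E'
from h import *
print(get_state()["finger_gap"])
grab(20); f=grab_frame("wrist");save("w5",f["img"])
move_l([.40,-.082,.03],.2)
b=get_state()
print(move_l([.40,-.082,-.06],.04,until_force=4)); s=get_state();print(s["position"],s["contact_force"]-b["contact_force"],s["clock"],s["finger_gap"],s["q"],b["q"])
move_l([.40,-.082,.04],.2)
E
```

```text
0.9955408285594951
True
[ 0.39993958 -0.08199136 -0.03038094] [-2.78334578  0.49499921 10.6973419 ] 12.1583 0.001861730590432362 [-3.83399874e-01  4.09024759e-01 -8.25409344e-01  3.36524327e-01
 -9.27212318e-05 -3.83461633e-01] [-3.83608437e-01  2.88785175e-01 -7.71314730e-01  5.09578834e-01
  2.16986655e-04 -3.83214636e-01]
```

View pics/w5.png

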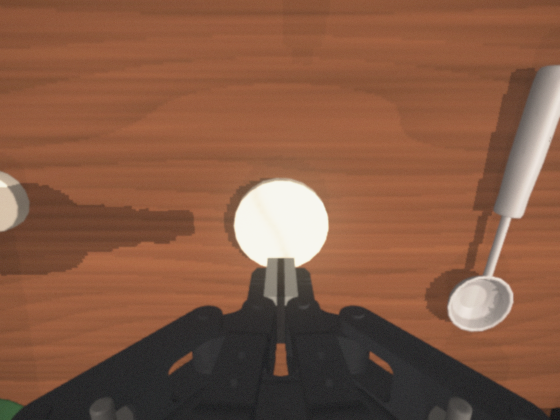

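The shut fingertips at (281,258) agree with the touch: the real tips are 30 mm short of the nominal TCP along the tool. I apply that offset and grasp large.

```bash
cat >> h.py <<'E'
D=.030   # real shut tips lie D behind the nominal TCP
def tcp(tip,rot): return np.array(tip,float)+D*R.from_rotvec(rot).as_matrix()[:,2]
def lin(tip,v=.2,rot=None,**k):
    r=get_state()["eef_rot"] if rot is None else rot
    return move_l(tcp(tip,r).tolist(),v,rot,**k)
E
python3 - <<'E'
from h import *
c=[.4652,-.0821]; t=[.6530,-.1332]
let_go()
lin([*c,.04],.3); print(lin([*c,-.0045],.08,until_force=8))
grab(40); s=get_state();print(s["finger_gap"],s["grasp_force"],s["position"],s["clock"])
z=s["position"][2]
move_l([*c,z+.05],.2); s=get_state();print(s["clock"],s["finger_gap"],s["grasp_force"])
f=grab_frame("wrist");save("w6",f["img"])
E
```

```text
False
0.7948368546176605 42.806689739227295 [ 0.46566426 -0.08216289 -0.03342326] 14.8583
15.2667 0.791040997533773 45.3455650806427
```

View pics/w6.png

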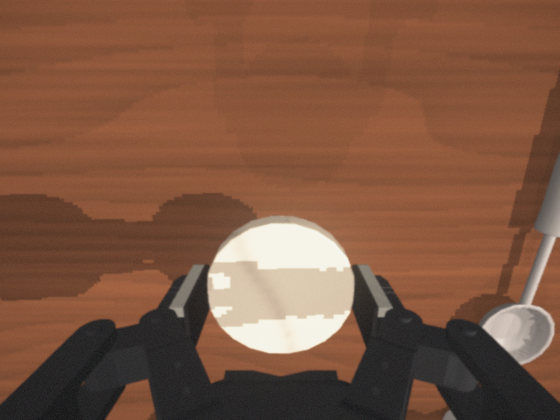

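```bash
python3 - <<'E'
from h import *
t=[.6530,-.1332]; z=-.0334
r=get_state()["eef_rot"]
movep([*t,z+.045],r)
print(lin([*t,0],.01) if 0 else move_l([*t,z+.014],.15), move_l([*t,z+.0075],.03,until_force=5)); s=get_state();print(s["position"],s["clock"])
let_go(); s=get_state();print(s["position"],s["clock"])
move_l([*t,.07],.25)
s=get_state();f=grab_frame("wrist");T=wristT(s,f);save("w7",f["img"])
print(discs(f,T,.02,t,0),s["clock"])
# next: caddy approach feasibility
a=np.radians(45.9); u=np.array([np.cos(a),np.sin(a)]); m=np.array([.5135,.281]); h=m-.045*u
for tilt in (0,.65):
    rr=down(a+np.pi/2,tilt); print(tilt,R.from_rotvec(rr).as_matrix()[:,2],u)
    for x,zz in ((-.033,.09),(-.033,.0175),(.0298,.1)):
        print(ik(tcp([*(h+u*x),zz],rr).tolist(),rr))
E
```

```text
False False
[ 0.65362611 -0.13342889 -0.02522152] 16.8417
[ 0.65297241 -0.13317495 -0.02584579] 17.1667
[(np.float64(0.003380812947261406), array([ 0.6496, -0.1332]), array([0.1128, 0.1131]))] 17.7
0 [-1.12771047e-16 -4.77523695e-17 -1.00000000e+00] [0.6959128 0.7181263]
[ 0.3111328   0.40003257 -0.48590262  0.68486114  0.         -0.48997333]
[ 0.3111328   0.50742227 -0.54999222  0.51338184  0.         -0.48997333]
[ 0.36354213  0.4817682  -0.31610853  0.77291959  0.         -0.437564  ]
0.65 [ 0.42115696  0.43460027 -0.7960838 ] [0.6959128 0.7181263]
[ 0.05774233  0.22293982 -1.10185244 -0.26422509  0.42198363 -0.63176494]
[ 0.05774233  0.4595898  -1.15994033 -0.55896295  0.42198363 -0.63176494]
[ 0.16733238  0.2721757  -0.97513919 -0.2261306   0.36653767 -0.52935464]
```

View pics/w7.png

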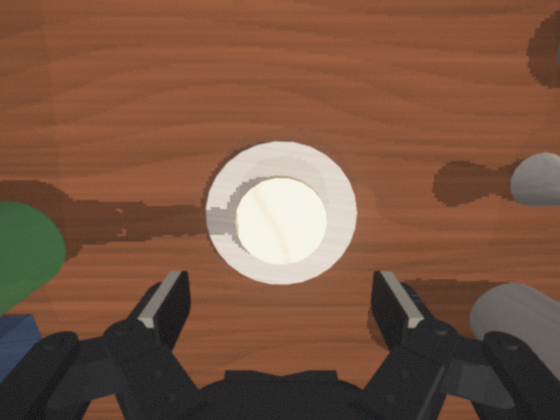

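The view shows the plate's centre at about (281,212) and large's at about (281,221). I check the offset metrically.

```bash
python3 - <<'E'
from h import *
s=get_state();f=grab_frame("wrist");T=wristT(s,f)
g=f["img"].astype(int)
for th,z in ((150,.008),(215,.02),(225,.02),(235,.02)):
    m=(g[:,:,2]>th).astype(np.uint8)
    for v in cv2.findContours(m,0,1)[0]:
        if cv2.contourArea(v)>3000:
            P=np.array([onz(f,p,z,T)[:2] for p in cv2.convexHull(v)[:,0]],np.float32);e=cv2.fitEllipse(P);print(th,np.round(e[0],4),np.round(e[1],4),cv2.boundingRect(v))
# color profile along column 281 
print(g[130:300:6,281].min(1).tolist(), g[130:300:6,281][:,2].tolist())
E
```

```text
150 [ 0.6536 -0.1331] [0.1182 0.1186] (206, 143, 151, 144)
215 [ 0.6539 -0.1331] [0.0679 0.0685] (237, 181, 89, 86)
225 [ 0.6512 -0.1266] [0.0517 0.0671] (259, 181, 67, 83)
[67, 64, 90, 202, 202, 192, 192, 197, 150, 232, 231, 233, 233, 232, 232, 232, 231, 228, 220, 219, 222, 226, 228, 206, 206, 208, 156, 66, 64] [67, 64, 90, 202, 202, 192, 192, 197, 150, 232, 231, 233, 233, 232, 232, 232, 231, 228, 220, 219, 222, 226, 228, 206, 206, 208, 156, 66, 64]
```

Large is centred within 1 mm. Next I press the tab with shut fingers and the tool tilted 0.65.

```bash
cat >> h.py <<'E'
A=np.radians(45.9); U=np.array([np.cos(A),np.sin(A)]); H=np.array([.5135,.281])-.045*U
def cad(x,y,z): return [*(H+U*x+np.array([-U[1],U[0]])*y),z]
RT=down(A+np.pi/2,.65)
E
python3 - <<'E'
from h import *
s=get_state(); p=s["position"]
move_l([p[0]-.05,p[1]+.03,.13],.3)
grab(20)
movep(tcp(cad(-.033,0,.085),RT).tolist(),RT)
s=get_state();print(s["clock"],s["position"],s["finger_gap"])
print(lin(cad(-.033,0,.05),.15), lin(cad(-.033,0,.010),.04,until_force=22))
s=get_state();M=R.from_rotvec(s["eef_rot"]).as_matrix();tip=s["position"]-D*M[:,2];print(s["clock"],tip,s["contact_force"])
lin(cad(-.040,0,.06),.2); lin(cad(-.02,0,.13),.25)
s=get_state();f=grab_frame("wrist");T=wristT(s,f);save("w8",f["img"])
g=grab_frame("side");save("s8",g["img"]);sc=grab_frame("scene");save("c8",sc["img"])
print(get_state()["clock"],discs(f,T,.08,np.array(cad(.028,0,0)[:2]),0),discs(sc,None,.08,np.array(cad(.028,0,0)[:2]),0))
cv2.imwrite("pics/w8c.png",np.hstack([f["img"],cv2.resize(g["img"][130:250,150:310],(560,420))])[::,:,::-1][:, :1120][::1])
a=cv2.imread("pics/w8c.png");cv2.imwrite("pics/w8c.png",cv2.resize(a,(800,300)))
E
```

```text
20.3583 [0.4736611  0.23773564 0.06184271] 0.0009018523055441361
False True
21.5917 [0.46119783 0.2257185  0.0159659 ] [-6.17573418 -7.10758055 17.04102974]
22.5583 [(np.float64(0.0010061878058128992), array([0.5016, 0.2678]), array([0.055 , 0.1038]))] []
```

View pics/w8c.png

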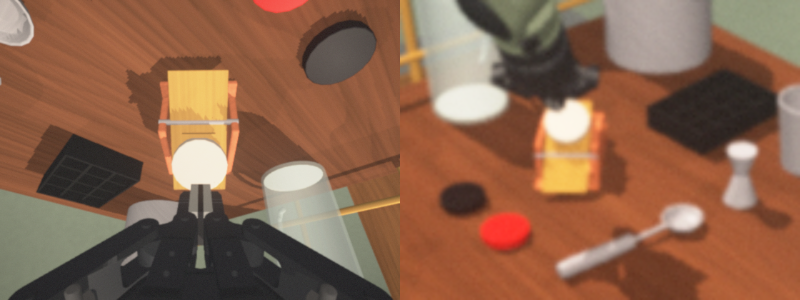

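The left picture shows the tray tipped up with the coaster at (200,163), above the lip at (200,122). I compute its position in the tray plane.

```bash
cat >> h.py <<'E'
def traydisc(f,T,th=.65,off=.014,pts=None):
    """project white-disc contour on plane 'off' above the hinge axis along the tray normal; returns (s,y) tray coords"""
    c,sn=np.cos(th),np.sin(th); e1=np.array([*(U*c),sn]); n=np.array([*(-U*sn),c]); e2=np.array([-U[1],U[0],0]); O=np.array([*H,.04])
    def pr(px):
        o,d=ray(f,px,T); P=o+d*((O+n*off-o)@n)/(d@n); return [(P-O)@e1,(P-O)@e2]
    if pts is not None: return [np.round(pr(p),4).tolist() for p in pts]
    g=f["img"].astype(int); m=((g.min(2)>185)).astype(np.uint8); out=[]
    for v in cv2.findContours(m,0,1)[0]:
        if cv2.contourArea(v)<1500: continue
        e=cv2.fitEllipse(np.array([pr(p) for p in cv2.convexHull(v)[:,0]],np.float32)); out.append((np.round(e[0],4).tolist(),np.round(e[1],4).tolist(),cv2.boundingRect(v)))
    return out
E
python3 - <<'E'
from h import *
s=get_state();f=grab_frame("wrist");T=wristT(s,f)
print(traydisc(f,T)); print("circ rows",traydisc(f,T,pts=[(280,193),(280,260)]))
print("tab end, lip, at off .002:",traydisc(f,T,off=.002,pts=[(278,98),(278,171),(246,243),(315,263)]))
print(np.round(s["position"]-D*T[:3,:3]@np.linalg.inv(np.array(f["T_tool_cam"])[:3,:3])[:,2],4))
E
```

```text
[([0.055, 0.0965], [0.0282, 0.0596], (369, 233, 81, 37)), ([0.0429, -0.0006], [0.0556, 0.056], (239, 200, 78, 67))]
circ rows [[0.0102, 0.0015], [0.0615, 0.0014]]
tab end, lip, at off .002: [[-0.0522, 0.0003], [-0.003, 0.0001], [0.053, -0.0248], [0.0702, 0.029]]
[0.4666 0.2341 0.1278]
```

```bash
cat >> h.py <<'E'
def held(img,f,ztop,th=170):
    """ellipse of the held disc's top face in tool xy"""
    g=img.astype(int); m=cv2.morphologyEx((g.min(2)>th).astype(np.uint8),cv2.MORPH_CLOSE,np.ones((9,9))); T=np.array(f["T_tool_cam"])
    out=[]
    for v in cv2.findContours(m,0,1)[0]:
        if cv2.contourArea(v)<2500: continue
        e=cv2.fitEllipse(np.array([onz(f,p,ztop,T)[:2] for p in cv2.convexHull(v)[:,0]],np.float32)); out.append((np.round(e[0],4).tolist(),np.round(e[1],4).tolist(),cv2.boundingRect(v)))
    return out
def tray(s,off,th=.65,y=0):
    c,sn=np.cos(th),np.sin(th)
    return cad(s*c-off*sn,y,.04+s*sn+off*c)
E
python3 - <<'E'
from h import *
let_go()
S=.0445;Y=-.0005
lin(tray(S,.05,y=Y),.2,RT); print(lin(tray(S,.02,y=Y),.15),lin(tray(S,.001,y=Y),.05,until_force=8))
s=get_state();print(s["position"]-tcp(tray(S,.001,y=Y),RT),s["clock"])
grab(40); s=get_state();print(s["finger_gap"],s["grasp_force"],s["position"]-tcp(tray(S,.001,y=Y),RT),s["contact_force"])
print(lin(tray(S,.06,y=Y),.15)); s=get_state();print(s["clock"],s["finger_gap"],s["grasp_force"])
f=grab_frame("wrist");save("w9",f["img"])
print(held(f["img"],f,-.043)); print(held(cv2.imread("pics/w6.png"),f,-.0454))
E
```

```text
False False
[-3.59790400e-04  6.59895998e-05 -4.17539148e-04] 24.6
0.6526441139061623 41.95220589637756 [ 1.51790600e-04 -6.00006456e-05  2.63831602e-04] [-1.06451941 -1.55660555  1.69911864]
False
25.5167 0.6504574662230482 42.6005744934082
[([0.0021, 0.0006], [0.0548, 0.0556], (223, 231, 115, 105))]
[([0.0001, 0.0007], [0.0676, 0.0691], (209, 223, 144, 130))]
```

View pics/w9.png

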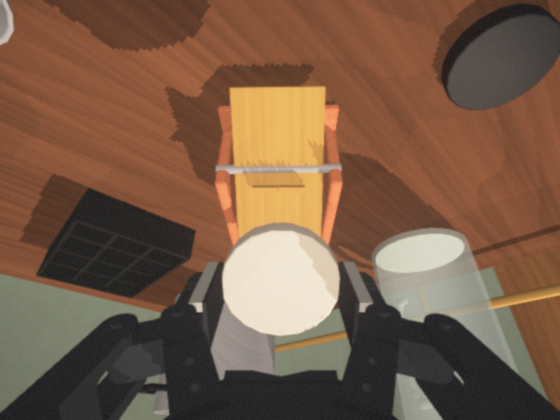

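Medium is gripped (disc centre (281,283)) about 2 mm off along tool x. I place it with that correction.

```bash
python3 - <<'E'
from h import *
r=down(A+np.pi/2); xt=R.from_rotvec(r).as_matrix()[:,0]
t=np.array([.6538,-.1332])-.0018*xt[:2]; print(xt)
movep(tcp([*(H+U*.03),.15],r).tolist(),r)
movep(tcp([*t,.06],r).tolist(),r)
s=get_state();print(s["clock"],s["position"],s["finger_gap"])
print(lin([*t,.026],.15,r), lin([*t,.0185],.03,until_force=4)); s=get_state();print(s["position"],s["contact_force"],s["clock"])
let_go()
lin([*t,.11],.25)
s=get_state();f=grab_frame("wrist");T=wristT(s,f);save("w10",f["img"])
print(get_state()["clock"]);g=f["img"].astype(int)
for n,z in (("medium",.032),("large",.02),("plate",.008)): print(n,blob("wrist",n,np.array([.654,-.133]),z,T,f))
for th in (150,200,210,215,220,225): print(th,[(np.round(e[0],4),np.round(e[1],4),cv2.boundingRect(v)) for v in cv2.findContours((g[:,:,2]>th).astype(np.uint8),0,1)[0] if cv2.contourArea(v)>2000 for e in [cv2.fitEllipse(np.array([onz(f,p,.02,T)[:2] for p in cv2.convexHull(v)[:,0]],np.float32))]])
E
```

```text
[-6.95912797e-01 -7.18126298e-01  1.12771047e-16]
28.175 [ 0.65520396 -0.13052019  0.03038252] 0.6517247206757759
False True
[ 0.65666908 -0.13204759 -0.00856645] [0.05869254 0.21868378 3.92135615] 28.825
29.7917
medium []
large [(np.float64(0.013222056565619977), array([ 0.6554, -0.1319]), array([0.065, 0.071]), 0.62)]
plate [(np.float64(0.002659736650478491), array([ 0.6538, -0.1334]), array([0.118, 0.118]), 0.56)]
150 [(array([ 0.6512, -0.1361]), array([0.1126, 0.1127]), (208, 137, 145, 139))]
200 [(array([ 0.6511, -0.1361]), array([0.1105, 0.1108]), (209, 138, 143, 137))]
210 [(array([ 0.6498, -0.1209]), array([0.08  , 0.0933]), (238, 172, 114, 102))]
215 [(array([ 0.6545, -0.1291]), array([0.0602, 0.071 ]), (238, 175, 86, 84))]
220 [(array([ 0.6544, -0.1292]), array([0.0593, 0.0704]), (240, 176, 84, 82))]
225 [(array([ 0.6534, -0.1288]), array([0.0574, 0.0673]), (245, 177, 78, 79))]
```

View pics/w10.png

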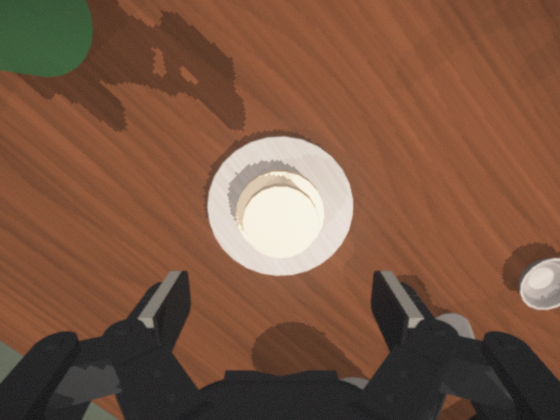

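The view shows medium's top face centred at about (283,222), on large (visible crescent at (281,172)). I compute its metric centre.

```bash
python3 - <<'E'
from h import *
s=get_state();f=grab_frame("wrist");T=wristT(s,f);g=f["img"].astype(int)
a=f["img"][125:290,200:365];save("w11",cv2.resize(a,(594,594),interpolation=cv2.INTER_CUBIC))
for r in range(168,275,3): print(r,g[r,281].tolist(),end=' ')
print()
# predicted outlines centre at (.6538,-.1332) for comparison
Ti=np.linalg.inv(T)
for z,rr in ((.032,.029),(.020,.035),(.008,.06)):
    P=np.array([[.6538+rr*np.cos(k),-.1332+rr*np.sin(k),z,1] for k in np.linspace(0,6.28,90)])@Ti.T
    u=P[:,0]/P[:,2]*f["fx"]+f["cx"];v=P[:,1]/P[:,2]*f["fy"]+f["cy"];print(z,u.min(),u.max(),v.min(),v.max())
E
```

```text
168 [158, 146, 138] 171 [156, 141, 126] 174 [241, 231, 213] 177 [237, 224, 202] 180 [191, 171, 151] 183 [191, 172, 150] 186 [174, 156, 137] 189 [235, 221, 200] 192 [246, 241, 227] 195 [246, 241, 227] 198 [245, 241, 226] 201 [246, 242, 227] 204 [246, 241, 227] 207 [246, 241, 227] 210 [246, 241, 225] 213 [246, 242, 227] 216 [246, 241, 227] 219 [246, 241, 227] 222 [246, 241, 227] 225 [246, 241, 227] 228 [246, 241, 228] 231 [246, 241, 226] 234 [246, 240, 226] 237 [246, 241, 227] 240 [246, 241, 226] 243 [246, 241, 226] 246 [246, 241, 227] 249 [246, 241, 226] 252 [246, 240, 225] 255 [246, 240, 226] 258 [245, 240, 225] 261 [230, 220, 211] 264 [230, 220, 212] 267 [228, 218, 210] 270 [229, 220, 211] 273 [231, 221, 214] 
0.032 238.24831984369786 316.8773636500108 184.43757229282235 258.57584034119054
0.02 232.40856087268781 322.8640042658788 172.92973137315272 258.7038980035583
0.008 203.4538077314044 351.8215306795702 137.06084503136216 278.65106637165036
```

View pics/w11.png

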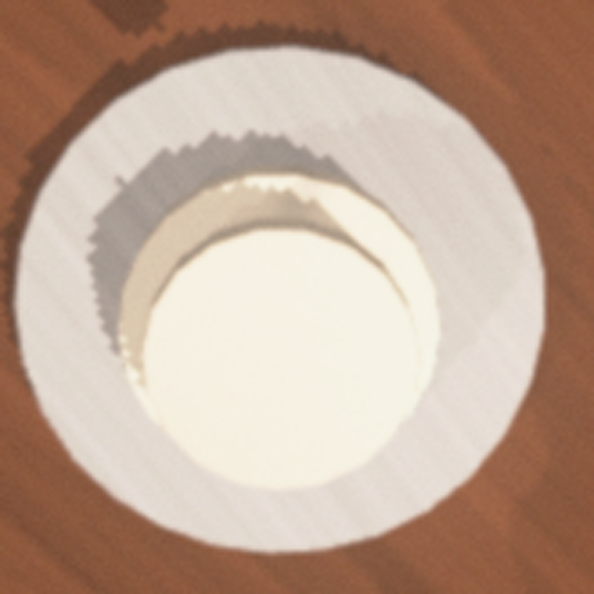

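Medium sits about 2.4 mm from large's centre and flat, which is within tolerance. Next is small.

```bash
python3 - <<'E'
from h import *
c=np.array([.4463,-.2918]); r=best(tcp([*c,.1],down(np.pi/2)).tolist(),np.pi/2)
s=get_state();p=s["position"]; move_l([p[0],p[1],p[2]+.03],.25)
movep(tcp([*c,.09],r).tolist(),r)
s=get_state();f=grab_frame("wrist");T=wristT(s,f);save("w12",f["img"])
d=discs(f,T,.012,c,0);print(d,s["clock"])
if d and abs(d[0][2][1]-.046)<.004:
    c=d[0][1]
    print(lin([*c,.025],.2,r), lin([*c,.001],.08,until_force=8)); grab(40)
    s=get_state();print(s["finger_gap"],s["grasp_force"],s["position"],s["contact_force"])
    move_l([*s["position"][:2],s["position"][2]+.09],.2); s=get_state();print(s["clock"],s["finger_gap"],s["grasp_force"])
    f=grab_frame("wrist");save("w13",f["img"]); print(held(f["img"],f,-.041))
E
```

```text
[(np.float64(0.003024912720367391), array([ 0.4464, -0.2948]), array([0.0452, 0.0469]))] 31.3
False False
0.511722249998697 39.888503551483154 [ 0.44668574 -0.29501289 -0.02821596] [-1.36911614  0.27241141  5.57309709]
33.35 0.5127934762715929 40.76113700866699
[([0.0003, 0.0003], [0.0421, 0.0452], (240, 245, 86, 83)), ([0.0096, -0.1173], [0.0311, 0.0328], (0, 240, 65, 60))]
```

```bash
python3 - <<'E'
from h import *
r=get_state()["eef_rot"]; t=[.6550,-.1313]
movep([*t,.055],r)
print(move_l([*t,.012],.15), move_l([*t,.0025],.02,until_force=4)); s=get_state();print(s["position"],s["contact_force"],s["clock"])
let_go()
move_l([*t,.09],.25)
s=get_state();f=grab_frame("wrist");T=wristT(s,f);Ti=np.linalg.inv(T)
for z,rr in ((.044,.023),(.032,.029),(.020,.035)):
    P=np.array([[t[0]+rr*np.cos(k),t[1]+rr*np.sin(k),z,1] for k in np.linspace(0,6.28,90)])@Ti.T
    u=P[:,0]/P[:,2]*f["fx"]+f["cx"];v=P[:,1]/P[:,2]*f["fy"]+f["cy"];print(z,u.min(),u.max(),v.min(),v.max())
save("w14",cv2.resize(f["img"][125:290,200:365],(594,594),interpolation=cv2.INTER_CUBIC));print(s["clock"])
E
```

```text
False True
[ 0.65545882 -0.13144152  0.00387522] [-0.72411403 -0.68488227  4.52979784] 35.325
0.044 249.85757084853293 311.9475571023946 193.6299346124024 252.09139096973894
0.032 243.53805063571994 318.1875316437169 181.88034645154707 252.5535651712284
0.02 237.7795374995927 323.87310414315914 171.05099978179962 252.9697263441712
36.3167
```

View pics/w14.png

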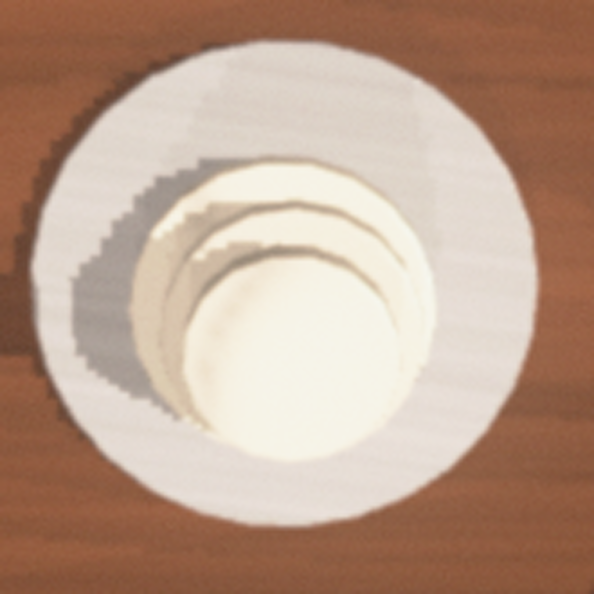

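The crop shows three concentric discs: small at (292,357), medium and large around it, all within about 1–3 mm of the predictions. I hand in.

```bash
python3 -c "
from cell import *
print(sign_off())"
```

```text
the job is handed in; nothing more can be done
None
```

The job is handed in: small on medium on large, flat on the plate, each centred to about 1–3 mm by the wrist camera, finished at about 36 s of the 66 s; the verdict was not returned.

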